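Walk a cast blank round and square it to the scale's fence

ROBOT

A 7-joint arm with a two-finger parallel gripper is mounted at the origin on the work surface. World frame = base frame: x ahead of the robot, y to its left, z up, the work surface at z = 0. Lengths are in m, angles in rad, forces in N, time in s.
With the tool pointing down it reaches from about 0.425 to 1.025 m from the base axis. Payload 3.6 kg.
Tool frame: the origin (TCP) lies between the finger pads; the fingertips stand 8 mm ahead of it and the grasp point (between the pads) lies 11 mm behind it; z points along the fingers, y is the line along which they close (so a half turn about z gives the same grasp; the last joint's range is limited). The gripper opens to 85 mm and grips with 20 to 120 N. Pads are 22 mm wide; open, the fingers measure 114 mm over their backs; the gripper's body (76 mm by 85 mm) begins 54 mm behind the grasp point. The pads swing forward as they close: fully open they stand 13 mm farther back than shut.
Start: joints at [1.204, 0.591, 0.048, 1.609, -0.033, 0.943, -0.034], TCP at [0.195, -0.698, 0.239] pointing down, gripper open.
Joint ranges: [-2.69, 2.69], [-0.47, 2.24], [-1.27, 1.36], [0.19, 2.51], [-1.53, 4.68], [0.08, 2.07], [-3.09, 3.09]. Speed limits (rad/s): [2.57, 2.57, 3.14, 3.14, 3.14, 3.14, 3.14].

INTERFACE

Orientations are given as a 3x3 rotation matrix whose columns are the frame's x, y, z axes.
In Python, from workcell import env, viewer, job gives the robot as it stands.
- The arm moves only by the tool servo_tool, never from a script. Its argument "targets" is a list of rows, each a list of 7 numbers: the turn, a rotation vector about the tool's x, y, z in rad, then the shift along the tool's x, y, z in m, then the gripper's target within -1 to 1 (fully open at 1, half-way at 0, shut at -1). In form: [[rx, ry, rz, dx, dy, dz, jaw], ...]. A call has 1 to 8 rows; each row shifts and turns the commanded pose from where the row before left it, along the tool's axes as they then stand; what a row does not reach is not made up. A row lasts 1/8 s, in which the tool goes at most 62.5 mm and 10.7 degrees, less where a joint would pass 70% of its speed; a pose out of reach is approached as far as the arm can. A call with a gripper value outside its range is refused whole. The fingers move at their own pace and stop on an object; "grip_force" is the grip in N (left out, the last holds). Time passes only in rows, so rows that do not move let the fingers close. It gives the time, the measured TCP pose, the force, the opening and the grip force at its end, in the units of the state.
- env.state(): the state, without advancing time (a new reading comes with each control period).
- viewer.grab_frame(name): name is "scene" or "top" or "wrist"; returns a dict with "color" (384x512x3 uint8, blue, green, red), "z_map" (384x512 float32, m along the optical axis (not along the pixel's ray), 0 where there is no reading), "K" (3x3 intrinsics, pixels), "k1" (the pictures are not rectified: a ray, as slopes to the right and down, at radius r is drawn at 1 + k1 r^2 times it, then the intrinsics apply), "rvec" (rotation vector, rad) and "tvec" (3), from world to camera coordinates, as OpenCV has them; the wrist camera has in their place "tool_from_camera" (4x4, takes a point from camera to tool coordinates, whose origin is the TCP and whose axes are the flange's). Camera axes: x right, y down, z forward; pixel columns grow to the right and rows downward; lengths in m; the calibration is good to about 2 mm. A picture is of the moment at which its call begins: read the wrist's pose just before it.
- job.close_job(): hands the job in; it is judged then, once.
The state is a dict: "time": time; "qpos": joint angles; "dq": joint speeds; "effort": joint torques, N m; "tool_pos": TCP position; "eef_rot": TCP orientation; "force": force on the tool from outside, world axes, zero at the start; "moment": the same for the moment, N m; "finger_gap": finger opening in m; "finger_force": force on a finger pad.
Only numpy, scipy, OpenCV 4.12 (cv2) and the standard library are available. Lean on these libraries where they do the work, as an engineer would, in place of code of your own. Each camera call takes 0.05 s, during which the arm holds its last target. There are 200 camera calls.

TASK

The heavy aluminium blank stands skewed on the steel weighing plate. Without picking it up, turn it where it stands by pushing its corners in turn, keeping its middle within about 40 mm of where it began and the blank clear of the fence, until one of its long sides squarely faces the fence. Then push it straight up to the fence so that this long side lies flush against it, with neither end sticking out past the fence, and leave the brass hub and the steel gauge block on the plate where they are.

Things in the scene. Friction and masses are not known exactly. Their poses are not given: they have to be found in the camera images.
- blank: cast aluminium block, 95 mm along x, 150 mm along y (long sides face +x and -x; either may go to the fence), 36 mm high plus a 3 mm raised disc 88 mm across on top; about 1.3 kg, flat on the plate, too wide to grip. Some 5 to 17 N slide it; pushed near one end of a long side it turns about a point about 40 mm beyond its middle. Origin: centre of its underside.
- plate: fixed weighing plate, 420 mm along its x, 520 mm along its y, its steel top 30 mm above the work surface. Origin: centre of its underside, on the work surface. Its x axis points away from the robot (within 0.3 rad) towards the fence.
- fence_face (a point): middle of the fence's inner face, at the level of the plate's top; axes as the plate's, so the face is the plane x = 0 of this point and the blank lies on its -x side. The fence is a straight fixed dark steel angle, 340 mm long along y, 28 mm high above the plate's top, 14 mm thick, with a 5 mm high foot behind it. It is 120 mm from the plate's centre along the plate's x.
- hub: loose brass hub standing on the plate near its robot-side left corner, 54 mm across, 34 mm high; leave it. Origin: centre of its underside.
- gauge: loose upright steel gauge block on the plate near its robot-side right corner, 30 x 30 x 45 mm high; leave it. Origin: centre of its underside.
Mind the look-alikes: they are no part of the job. Several things have the shape of the blank; the one meant has the colours described above.

How it is judged:
By the outcome, as a careful person would: the job done as asked, in the order asked, and still so for the second after the job is handed in, with the robot touching nothing.
It also fails if it takes over 61 s, if anything falls off the work surface, if the arm or the gripper's body presses on something with over 40 N, if the wrist force passes 120 N, or if a joint passes its speed limit or range.

## Working session

There is one attempt and no reset: what is moved stays moved. The work goes in short steps, Python scripts to look and compute and a tool call to move; the robot and the scene stay as the last step left them, time stands still between calls to the robot, and variables do not carry over. Pictures are saved under pics/ and viewed, at most 10 in all, crops included, and the job is handed in when it is done.

Besides the shell and the picture viewer there is one more tool, called after ">>>" by a JSON object that holds its "name" and its "arguments". servo_tool: Moves the arm, as the interface text tells. Its arguments: {"type":"object","properties":{"targets":{"type":"array"},"grip_force":{"type":"number"}},"required":["targets"]}

```bash
mkdir -p pics; ls; python3 - <<'E'
from workcell import env, viewer, job
import cv2,numpy as np
s=env.state();print(s)
for n in("top","scene"):
    f=viewer.grab_frame(n);np.save(f"{n}.npy",f,allow_pickle=True)
    cv2.imwrite(f"pics/{n}0.png",f["color"]);print(n,f["K"],f["k1"],f["rvec"],f["tvec"])
E
```

```text
pics
{'time': 0.0, 'qpos': array([ 1.20451226,  0.59207362,  0.04829309,  1.60983338, -0.03332856,
        0.94271263, -0.03370003]), 'dq': array([ 0.00205447, -0.00193344, -0.0001735 ,  0.00101565, -0.00071598,
       -0.00100037, -0.00067851]), 'effort': array([-3.48630392e-04, -5.48688483e+01,  1.54661112e+00, -1.98121601e+01,
        9.47265507e-03,  8.90949246e-03, -9.76340459e-06]), 'tool_pos': array([ 0.19512331, -0.69740241,  0.23816942]), 'eef_rot': array([[ 9.63005932e-01,  2.69479306e-01, -6.91181296e-04],
       [ 2.69480175e-01, -9.63003622e-01,  2.11179757e-03],
       [-9.65243480e-05, -2.21993324e-03, -9.99997531e-01]]), 'force': array([-0.31632548, -0.49369298,  0.52509948]), 'moment': array([-0.06334578,  0.02950202,  0.02325286]), 'finger_force': 0.0, 'finger_gap': 0.08549126994855573}
top [[407.89823583   0.         258.83980659]
 [  0.         407.89823583 187.77661814]
 [  0.           0.           1.        ]] -0.08223247321816089 [ 2.20100095 -2.16685737  0.13629632] [-0.06205204  0.45647712  1.08150948]
scene [[451.54000197   0.         251.48129121]
 [  0.         451.54000197 186.90491929]
 [  0.           0.           1.        ]] 0.04286858197975114 [ 2.4147931   0.64054174 -0.21850011] [-0.37952489 -0.15955735  1.25807874]
```

View pics/top0.png

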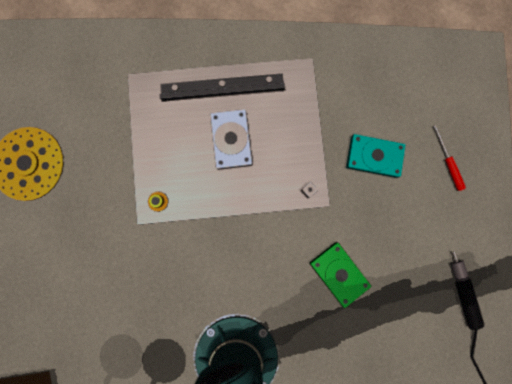

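View pics/scene0.png

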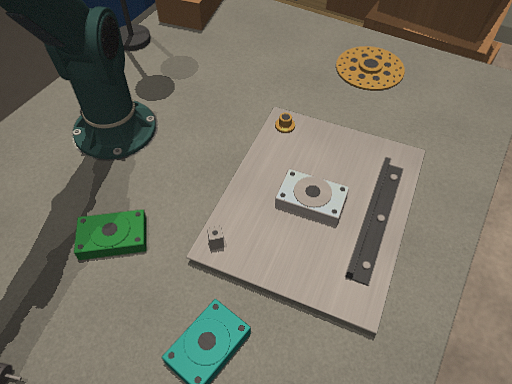

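```bash
cat > h.py <<'E'
import cv2,numpy as np
def rays(f,uv,z):
    """pixels -> world points on plane z"""
    K=f["K"];d=np.array([f["k1"],0,0,0,0],float)
    n=cv2.undistortPoints(np.asarray(uv,float).reshape(-1,1,2),K,d)[:,0]
    R=cv2.Rodrigues(np.asarray(f["rvec"],float))[0];t=np.asarray(f["tvec"],float).ravel()
    C=-R.T@t;D=np.c_[n,np.ones(len(n))]@R
    return C+D*((z-C[2])/D[:,2])[:,None]
def cloud(f):
    h,w=f["z_map"].shape;u,v=np.meshgrid(np.arange(w),np.arange(h))
    n=cv2.undistortPoints(np.stack([u,v],-1).reshape(-1,1,2).astype(float),f["K"],np.array([f["k1"],0,0,0,0],float))[:,0]
    R=cv2.Rodrigues(np.asarray(f["rvec"],float))[0];t=np.asarray(f["tvec"],float).ravel()
    P=(np.c_[n,np.ones(len(n))]*f["z_map"].reshape(-1,1)-t)@R
    return P.reshape(h,w,3)
def rect(f,mask,z):
    cs=cv2.findContours(mask.astype(np.uint8),cv2.RETR_EXTERNAL,cv2.CHAIN_APPROX_NONE)[0]
    c=max(cs,key=cv2.contourArea)[:,0]
    P=rays(f,c,z)[:,:2]
    (cx,cy),(a,b),ang=cv2.minAreaRect((P*1000).astype(np.float32))
    if a<b: a,b,ang=b,a,ang+90
    return np.array([cx,cy])/1000,a,b,(ang+90)%180-90   # centre, long, short, long-axis angle deg
def blankmask(f):
    hsv=cv2.cvtColor(f["color"],cv2.COLOR_BGR2HSV);P=cloud(f)
    c=f["color"].astype(int)
    return P,hsv
E
python3 - <<'E'
from h import *
for n in("top","scene"):
    f=np.load(n+".npy",allow_pickle=True).item()
    P=cloud(f);x,y,z=P[...,0],P[...,1],P[...,2]
    reg=(x>.35)&(x<.95)&(abs(y)<.4)
    for lo,hi,name in((.02,.04,"plate"),(.048,.0625,"fence/hub"),(.0625,.072,"blank"),(.072,.085,"gauge")):
        m=(reg&(z>lo)&(z<hi)&(f["z_map"]>0)).astype(np.uint8)
        k,l,st,ce=cv2.connectedComponentsWithStats(m)
        for i in range(1,k):
            if st[i,4]>25:
                mm=l==i; print(n,name,st[i],"z",np.median(z[mm]).round(4),[np.round(v,4) if not isinstance(v,np.ndarray) else v.round(4) for v in rect(f,mm,np.median(z[mm]))])
E
```

```text
top plate [  128    59   202   166 25104] z 0.0295 [array([0.5908, 0.0352]), np.float64(520.6099), np.float64(420.2871), np.float64(-83.6623)]
top plate [ 347  134   39   40 1100] z 0.0364 [array([ 0.5549, -0.3532]), np.float64(107.5469), np.float64(95.0359), np.float64(80.0114)]
top fence/hub [159  83 126  17 764] z 0.0568 [array([0.7143, 0.0495]), np.float64(339.3788), np.float64(18.8086), np.float64(-83.7661)]
top blank [ 211  110   41   58 1847] z 0.0667 [array([0.5827, 0.0234]), np.float64(147.3424), np.float64(94.5272), np.float64(7.708)]
top blank [149 194  13  13  98] z 0.0644 [array([0.4168, 0.2152]), np.float64(31.3479), np.float64(31.2669), np.float64(2.0739)]
top gauge [302 182  16  15 114] z 0.0745 [array([ 0.452 , -0.1844]), np.float64(29.3209), np.float64(27.8692), np.float64(45.5734)]
scene plate [  186   106   240   228 28746] z 0.0315 [array([0.5909, 0.0364]), np.float64(522.6221), np.float64(419.9398), np.float64(-83.6352)]
scene plate [ 178  299   73   69 1894] z 0.0374 [array([ 0.5591, -0.3547]), np.float64(105.5176), np.float64(97.9518), np.float64(80.61)]
scene
[... 512 characters left out ...]
4(9.2604), np.float64(42.8072)]
scene blank [279 112  13  10  97] z 0.0663 [array([0.4154, 0.2167]), np.float64(34.355), np.float64(31.7598), np.float64(-62.3789)]
scene blank [ 276  169   73   50 1950] z 0.0686 [array([0.5843, 0.0227]), np.float64(148.7652), np.float64(97.9668), np.float64(7.7716)]
scene blank [209 238  15   5  31] z 0.0678 [array([ 0.4607, -0.1933]), np.float64(30.0097), np.float64(5.9498), np.float64(39.1381)]
scene gauge [300 177  20  16  46] z 0.0728 [array([0.5737, 0.0408]), np.float64(50.5512), np.float64(24.6254), np.float64(-0.6984)]
scene gauge [207 225  16  15 181] z 0.0766 [array([ 0.4516, -0.1837]), np.float64(32.4974), np.float64(29.6036), np.float64(-46.2595)]
```

>>> {"name": "servo_tool", "arguments": {"targets": [[0,0,-0.18,0,0,0,-1],[0,0,-0.18,0,0,0,-1],[0,0,-0.18,0,0,0,-1],[0,0,-0.18,0,0,0,-1],[0,0,-0.18,0,0,0,-1],[0,0,-0.18,0,0,0,-1],[0,0,-0.18,0,0,0,-1],[0,0,-0.175,0,0,0,-1]]}}

```text
time: 1.1
tool_pos: [0.195, -0.6978, 0.2386]
eef_rot: [[-0.142, 0.99, -0.001], [0.99, 0.142, 0.001], [0.001, -0.0, -1.0]]
force: [-0.7, -1.3, -1.0]
finger_gap: -0.0
finger_force: 0.0
```

>>> {"name": "servo_tool", "arguments": {"targets": [[0,0,0,0.037,0.034,0,-1],[0,0,0,0.037,0.034,0,-1],[0,0,0,0.037,0.034,0,-1],[0,0,0,0.037,0.034,0,-1],[0,0,0,0.037,0.034,0,-1],[0,0,0,0.037,0.034,0,-1],[0,0,0,0.037,0.034,0,-1],[0,0,0,0.037,0.034,0,-1]]}}

```text
time: 2.1
tool_pos: [0.4248, -0.3663, 0.2391]
eef_rot: [[-0.136, 0.991, -0.0], [0.991, 0.136, 0.0], [0.0, -0.0, -1.0]]
force: [0.3, -0.8, 1.3]
finger_gap: 0.0002
finger_force: 0.0
```

>>> {"name": "servo_tool", "arguments": {"targets": [[0,0,0,0.036,0.034,0,-1],[0,0,0,0.036,0.034,0,-1],[0,0,0,0.036,0.034,0,-1],[0,0,0,0.036,0.034,0,-1],[0,0,0,0.036,0.034,0,-1],[0,0,0,0.036,0.034,0,-1],[0,0,0,0.036,0.034,0,-1],[0,0,0,0,0,0,-1]]}}

```text
time: 3.1
tool_pos: [0.6279, -0.0796, 0.2393]
eef_rot: [[-0.144, 0.99, 0.002], [0.99, 0.144, 0.004], [0.003, 0.002, -1.0]]
force: [0.6, 0.3, -1.0]
finger_gap: -0.0001
finger_force: 0.0
```

```bash
cat > go.py <<'E'
# usage: go.py  -> prints plate-frame pose of the blank (mm, deg from square) and tool; args "u v ang z" give moves to a blank-frame point
from workcell import env, viewer
import sys
from h import *
TH=np.radians(6.35);C0=np.array([.591,.0355])
def R2(a):return np.array([[np.cos(a),-np.sin(a)],[np.sin(a),np.cos(a)]])
def blank():
    out=[]
    for n in("top","scene"):
        f=viewer.grab_frame(n);P=cloud(f);x,y,z=P[...,0],P[...,1],P[...,2];b=1 if n=="top" else -1
        m=(np.hypot(x-.62,y-.03)<.16)&(z>.0605)&(z<.085)&(f["color"].astype(int).min(-1)>60)
        m=cv2.morphologyEx(m.astype(np.uint8),cv2.MORPH_CLOSE,np.ones((9,9)))
        m=cv2.morphologyEx(m,cv2.MORPH_OPEN,np.ones((5,5)))
        c,a,bb,ang=rect(f,m>0,.067)
        out.append((n,c,a,bb,ang))
        print(n,"c",c.round(4),"plate",(1000*R2(-TH)@(c-C0)).round(1),"size",round(a),round(bb),"long axis vs plate x",round((ang-6.35)%180,2))
    return out
if __name__=="__main__":
    s=env.state();R=s["eef_rot"];p=s["tool_pos"]
    print("t",round(s["time"],2),"tcp",p.round(4),"toolx deg",np.degrees(np.arctan2(R[1,0],R[0,0])).round(2),"tilt",R[2,:2].round(4),"F",s["force"].round(1),"gap",s["finger_gap"].round(4),"q",s["qpos"].round(2))
    o=blank()
E
python3 go.py; python3 - <<'E'
from workcell import viewer
import cv2
cv2.imwrite("pics/w1.png",cv2.hconcat([viewer.grab_frame(n)["color"] for n in("wrist","scene")])[:, :1024])
i=cv2.imread("pics/w1.png");cv2.imwrite("pics/w1.png",cv2.resize(i,(800,300)))
E
```

```text
Traceback (most recent call last):
  File "go.py", line 20, in <module>
    print("t",round(s["time"],2),"tcp",p.round(4),"toolx deg",np.degrees(np.arctan2(R[1,0],R[0,0])).round(2),"tilt",R[2,:2].round(4),"F",s["force"].round(1),"gap",s["finger_gap"].round(4),"q",s["qpos"].round(2))
                                                                                                                                                                   ^^^^^^^^^^^^^^^^^^^^^
AttributeError: 'float' object has no attribute 'round'
```

View pics/w1.png

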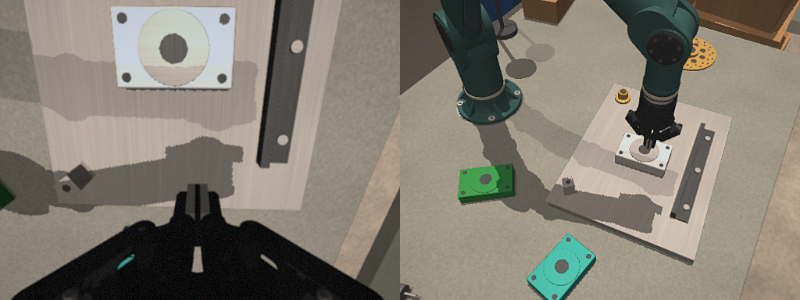

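The wrist view shows the whole blank (around 115–235, 5–90), with the shut fingers to its right and the fence beyond. The arm hides parts of the blank in the scene view, so I'll measure with the wrist camera as well.

```bash
sed -i 's/s\["finger_gap"\].round(4)/round(s["finger_gap"],4)/; s/"top","scene"):/"top","scene","wrist"):/; s/        f=viewer.grab_frame(n);P=cloud/        s=env.state();f=viewer.grab_frame(n)\n        if n=="wrist":\n            T=np.eye(4);T[:3,:3]=s["eef_rot"];T[:3,3]=s["tool_pos"];M=np.linalg.inv(T@f["tool_from_camera"]);f["rvec"]=cv2.Rodrigues(M[:3,:3])[0].ravel();f["tvec"]=M[:3,3]\n        P=cloud/' go.py; python3 go.py
```

```text
t 3.2 tcp [ 0.6253 -0.0854  0.2387] toolx deg 97.92 tilt [-0.0001 -0.0016] F [ 0.3  0.1 -0.7] gap -0.0001 q [ 0.36  0.5  -0.42  1.82  0.26  0.88 -0.04]
top c [0.5823 0.0234] plate [ -9.9 -11.1] size 148 95 long axis vs plate x 1.36
scene c [0.584  0.0231] plate [ -8.3 -11.6] size 149 99 long axis vs plate x 1.39
wrist c [0.5843 0.0222] plate [ -8.2 -12.5] size 149 92 long axis vs plate x 1.28
```

>>> {"name": "servo_tool", "arguments": {"targets": [[0,0,0,0.02,0.035,0,-1],[0,0,0,0,0,0.05,-1],[0,0,0,0,0,0.05,-1],[0,0,0,0,0,0.05,-1],[0,0,0,0,0,0.032,-1],[0,0,0,0,0,0,-1],[0,0,0,0.01,0,0,-1],[0,0,0,0.01,0,0,-1]]}}

```text
time: 4.35
tool_pos: [0.6562, -0.0405, 0.0594]
eef_rot: [[-0.136, 0.991, 0.004], [0.991, 0.136, 0.0], [-0.0, 0.004, -1.0]]
force: [0.7, 0.6, -0.6]
finger_gap: -0.0
finger_force: 0.0
```

>>> {"name": "servo_tool", "arguments": {"targets": [[0,0,0,0.01,0,0,-1],[0,0,0,0.005,0,0,-1],[0,0,-0.08,0.008,0,0,-1],[0,0,-0.08,0.008,0,0,-1]]}}

```text
time: 4.85
tool_pos: [0.6531, -0.0128, 0.0585]
eef_rot: [[-0.293, 0.956, 0.006], [0.956, 0.293, -0.002], [-0.004, 0.005, -1.0]]
force: [3.4, -3.7, -0.1]
finger_gap: 0.0002
finger_force: 2.0
```

```bash
python3 go.py
```

```text
t 4.85 tcp [ 0.6531 -0.0128  0.0585] toolx deg 107.06 tilt [-0.0041  0.0051] F [ 3.4 -3.7 -0.1] gap 0.0002 q [ 0.18  0.75 -0.35  1.87  0.44  0.59 -0.15]
top c [0.577  0.0295] plate [-14.6  -4.4] size 148 95 long axis vs plate x 6.98
scene c [0.5512 0.0235] plate [-40.8  -7.5] size 100 95 long axis vs plate x 97.47
wrist c [0.5904 0.034 ] plate [-0.8 -1.4] size 131 107 long axis vs plate x 0.67
```

>>> {"name": "servo_tool", "arguments": {"targets": [[0,0,-0.06,0.008,0,0,-1],[0,0,-0.07,0.008,0,0,-1],[0,0,-0.07,0.008,0,0,-1],[0,0,-0.07,0.008,0,0,-1],[0,0,0,0,0,0,-1]]}}

```text
time: 5.62
tool_pos: [0.6383, 0.0192, 0.0576]
eef_rot: [[-0.537, 0.844, 0.001], [0.844, 0.537, 0.0], [-0.0, 0.001, -1.0]]
force: [2.0, -0.7, 0.9]
finger_gap: -0.0
finger_force: 0.8
```

```bash
python3 go.py
```

```text
t 5.62 tcp [0.6383 0.0192 0.0576] toolx deg 122.45 tilt [-0.0002  0.001 ] F [ 2.  -0.7  0.9] gap -0.0 q [ 0.18  0.75 -0.41  1.9   0.51  0.59  0.  ]
top c [0.5578 0.044 ] plate [-32.   12.1] size 150 95 long axis vs plate x 20.42
scene c [0.5421 0.0357] plate [-48.6   5.7] size 112 99 long axis vs plate x 20.64
wrist c [0.5642 0.0482] plate [-25.3  15.5] size 135 94 long axis vs plate x 19.81
```

>>> {"name": "servo_tool", "arguments": {"targets": [[0,0,0,-0.02,0,0,-1],[0,0,0,0,0,-0.03,-1],[0,0,0,0,0,-0.03,-1],[0,0,0,0.041,-0.028,0,-1],[0,0,0,0.041,-0.028,0,-1],[0,0,0,0.041,-0.028,0,-1],[0,0,0,0.041,-0.028,0,-1],[0,0,0,0,0,0,-1]]}}

```text
time: 6.78
tool_pos: [0.4611, 0.08, 0.1169]
eef_rot: [[-0.54, 0.841, -0.006], [0.841, 0.54, -0.002], [0.001, -0.006, -1.0]]
force: [0.6, -0.3, -0.2]
finger_gap: 0.0004
finger_force: 0.0
```

```bash
python3 go.py
```

```text
t 6.78 tcp [0.4611 0.08   0.1169] toolx deg 122.71 tilt [ 0.0014 -0.0061] F [ 0.6 -0.3 -0.2] gap 0.0004 q [ 0.07  0.51 -0.45  2.25  0.48  0.47 -0.19]
top c [0.5596 0.041 ] plate [-30.6   9. ] size 149 87 long axis vs plate x 20.92
scene c [0.5587 0.0437] plate [-31.2  11.7] size 149 100 long axis vs plate x 20.64
wrist c [0.5613 0.0691] plate [-25.8  36.7] size 116 63 long axis vs plate x 20.19
```

>>> {"name": "servo_tool", "arguments": {"targets": [[0,0,0,0,0.006,0.03,-1],[0,0,0,0,0,0.03,-1],[0,0,0,-0.009,0,0,-1],[0,0,0,-0.01,0,0,-1],[0,0,-0.08,-0.008,0,0,-1],[0,0,-0.08,-0.008,0,0,-1],[0,0,-0.08,-0.008,0,0,-1],[0,0,-0.08,-0.008,0,0,-1]]}}

```text
time: 7.92
tool_pos: [0.4993, 0.0408, 0.0579]
eef_rot: [[-0.775, 0.631, -0.004], [0.631, 0.775, -0.002], [0.002, -0.004, -1.0]]
force: [-4.6, 0.6, -1.5]
finger_gap: -0.0
finger_force: 2.0
```

```bash
python3 go.py
```

```text
t 7.92 tcp [0.4993 0.0408 0.0579] toolx deg 140.85 tilt [ 0.0018 -0.0038] F [-4.6  0.6 -1.5] gap -0.0 q [ 0.15  0.65 -0.44  2.21  0.69  0.42  0.03]
top c [0.6346 0.0315] plate [42.9 -8.8] size 71 31 long axis vs plate x 52.76
scene c [0.5777 0.0381] plate [-13.    4.1] size 151 114 long axis vs plate x 35.48
wrist c [0.5813 0.0952] plate [-3.  60.4] size 79 30 long axis vs plate x 10.91
```

>>> {"name": "servo_tool", "arguments": {"targets": [[0,0,-0.08,-0.008,0,0,-1],[0,0,-0.08,-0.008,0,0,-1],[0,0,-0.08,-0.008,0,0,-1],[0,0,-0.05,-0.005,0,0,-1],[0,0,0,0,0,0,-1]]}}

```text
time: 8.7
tool_pos: [0.5246, 0.026, 0.0575]
eef_rot: [[-0.922, 0.386, -0.002], [0.386, 0.922, -0.001], [0.001, -0.002, -1.0]]
force: [-4.6, 0.5, 0.7]
finger_gap: -0.0001
finger_force: 1.6
```

```bash
python3 go.py
```

```text
t 8.7 tcp [0.5246 0.026  0.0575] toolx deg 157.29 tilt [ 0.0013 -0.0017] F [-4.6  0.5  0.7] gap -0.0001 q [ 0.25  0.69 -0.54  2.15  0.76  0.49  0.3 ]Traceback (most recent call last):
  File "go.py", line 24, in <module>
    o=blank()
  File "go.py", line 17, in blank
    c,a,bb,ang=rect(f,m>0,.067)
               ~~~~^^^^^^^^^^^^
  File "h.py", line 17, in rect
    c=max(cs,key=cv2.contourArea)[:,0]
      ~~~^^^^^^^^^^^^^^^^^^^^^^^^
ValueError: max() iterable argument is empty
```

>>> {"name": "servo_tool", "arguments": {"targets": [[0,0,0,0.02,0,0,-1],[0,0,0,0.02,0,-0.04,-1],[0,0,0,0.02,-0.03,-0.04,-1],[0,0,0,0,-0.05,-0.03,-1],[0,0,0,0,-0.04,0,-1],[0,0,0,0,0,0,-1]]}}

```text
time: 9.5
tool_pos: [0.4244, -0.0644, 0.1681]
eef_rot: [[-0.921, 0.39, 0.003], [0.39, 0.921, -0.003], [-0.003, -0.001, -1.0]]
force: [0.2, 1.3, -0.6]
finger_gap: -0.0
finger_force: 0.0
```

```bash
sed -i 's/        c,a,bb,ang=rect/        if not m.any(): continue\n        c,a,bb,ang=rect/' go.py; python3 go.py
```

```text
t 9.5 tcp [ 0.4244 -0.0644  0.1681] toolx deg 157.03 tilt [-0.0034 -0.0015] F [ 0.2  1.3 -0.6] gap -0.0 q [ 0.63  0.43 -0.75  2.29  0.54  0.59  0.64]
top c [0.6017 0.0275] plate [ 9.7 -9.2] size 147 95 long axis vs plate x 45.41
scene c [0.6036 0.028 ] plate [11.7 -8.9] size 151 99 long axis vs plate x 45.01
wrist c [0.5931 0.032 ] plate [ 1.7 -3.7] size 150 84 long axis vs plate x 45.09
```

>>> {"name": "servo_tool", "arguments": {"targets": [[0,0,0.19,0,0,0,-1],[0,0,0,-0.0275,0.037,0,-1],[0,0,0,-0.0275,0.037,0,-1],[0,0,0,-0.0275,0.037,0,-1],[0,0,0,-0.0275,0.037,0,-1],[0,0,0,-0.0275,0.037,0,-1],[0,0,0,-0.0275,0.037,0.03,-1],[0,0,0,0,0,0.02,-1]]}}

```text
time: 10.65
tool_pos: [0.6879, 0.0388, 0.1162]
eef_rot: [[-0.837, 0.546, 0.004], [0.546, 0.837, 0.004], [-0.001, 0.005, -1.0]]
force: [-0.6, -0.7, -0.4]
finger_gap: -0.0001
finger_force: 0.0
```

>>> {"name": "servo_tool", "arguments": {"targets": [[0,0,0,0,0,0,-1],[0,0,0,0,0,0,-1]]}}

```text
time: 10.9
tool_pos: [0.6833, 0.0343, 0.1176]
eef_rot: [[-0.836, 0.548, -0.0], [0.548, 0.836, -0.0], [0.0, -0.0, -1.0]]
force: [-1.0, 0.7, 0.3]
finger_gap: -0.0001
finger_force: 0.0
```

```bash
cat >> go.py <<'E'
    k=0 if o[0][2]>140 and 90<o[0][3]<99 else 1
    c=o[k][1];a=np.radians(o[k][4]%180);q=1000*(p[:2]-c)
    print("tool in blank u,v",(R2(-a)@q).round(1),"in plate",(1000*R2(-TH)@(p[:2]-C0)).round(1),"blank world ang",np.degrees(a).round(1))
E
python3 go.py
```

```text
t 10.9 tcp [0.6833 0.0343 0.1176] toolx deg 146.74 tilt [ 0.0002 -0.0004] F [-1.   0.7  0.3] gap -0.0001 q [ 0.28  0.75 -0.61  1.77  0.57  0.81  0.38]
top c [0.6017 0.0274] plate [ 9.7 -9.2] size 147 95 long axis vs plate x 45.71
scene c [0.6027 0.0279] plate [10.8 -8.9] size 151 98 long axis vs plate x 45.26
wrist c [0.6028 0.0299] plate [11.1 -6.9] size 147 93 long axis vs plate x 45.49
tool in blank u,v [ 55.7 -60.2] in plate [ 91.6 -11.4] blank world ang 52.1
```

>>> {"name": "servo_tool", "arguments": {"targets": [[0,0,0,-0.005,-0.004,0,-1],[0,0,0,0,0,0.02,-1],[0,0,0,0,0,0.02,-1],[0,0,0,0,0,0.02,-1],[0,0,0,0,0,0,-1]]}}

```text
time: 11.68
tool_pos: [0.6839, 0.0277, 0.0542]
eef_rot: [[-0.836, 0.549, -0.005], [0.549, 0.836, -0.001], [0.004, -0.003, -1.0]]
force: [-0.0, 0.4, -0.2]
finger_gap: 0.0001
finger_force: 0.0
```

>>> {"name": "servo_tool", "arguments": {"targets": [[0,0,-0.02,0.006,0,0,-1],[0,0,-0.08,0.008,0,0,-1],[0,0,-0.08,0.008,0,0,-1],[0,0,-0.08,0.008,0,0,-1],[0,0,-0.08,0.008,0,0,-1],[0,0,0,0,0,0,-1]]}}

```text
time: 12.42
tool_pos: [0.6543, 0.0461, 0.0591]
eef_rot: [[-0.971, 0.239, 0.005], [0.239, 0.971, 0.002], [-0.005, 0.003, -1.0]]
force: [3.1, 0.3, 0.6]
finger_gap: 0.0001
finger_force: 1.3
```

```bash
python3 go.py
```

```text
t 12.43 tcp [0.6543 0.0461 0.0591] toolx deg 166.19 tilt [-0.0045  0.003 ] F [3.1 0.3 0.6] gap 0.0001 q [ 0.28  0.82 -0.63  1.86  0.72  0.71  0.55]
top c [0.5794 0.0297] plate [-12.1  -4.5] size 148 95 long axis vs plate x 56.65
scene c [0.58   0.0294] plate [-11.6  -4.9] size 152 98 long axis vs plate x 56.79
wrist c [0.5789 0.0314] plate [-12.5  -2.7] size 147 94 long axis vs plate x 56.54
tool in blank u,v [ 48.6 -59.3] in plate [64.1  3.5] blank world ang 63.0
```

>>> {"name": "servo_tool", "arguments": {"targets": [[0,0,0,-0.01,0,0,-1],[0,0,0,0,0.02,0,-1],[0,0,0,0.008,0,0,-1],[0,0,-0.02,0.008,0,0,-1],[0,0,-0.05,0.008,0,0,-1],[0,0,-0.05,0.008,0,0,-1],[0,0,0,0,0,0,-1]]}}

```text
time: 13.45
tool_pos: [0.6345, 0.0689, 0.0576]
eef_rot: [[-0.993, 0.12, -0.001], [0.12, 0.993, -0.0], [0.001, -0.0, -1.0]]
force: [2.9, 0.7, 1.1]
finger_gap: 0.0
finger_force: 1.0
```

```bash
python3 go.py
```

```text
t 13.45 tcp [0.6345 0.0689 0.0576] toolx deg 173.12 tilt [ 0.0007 -0.0004] F [2.9 0.7 1.1] gap 0.0 q [ 0.26  0.81 -0.66  1.89  0.76  0.7   0.6 ]
top c [0.5621 0.0272] plate [-29.6  -5.1] size 149 95 long axis vs plate x 68.56
scene c [0.563  0.0267] plate [-28.8  -5.6] size 153 97 long axis vs plate x 68.66
wrist c [0.5626 0.034 ] plate [-28.4   1.7] size 135 93 long axis vs plate x 68.3
tool in blank u,v [ 59.2 -59. ] in plate [46.9 28.4] blank world ang 74.9
```

>>> {"name": "servo_tool", "arguments": {"targets": [[0,0,0,-0.015,0,0,-1],[0,0,0,0,0,-0.06,-1],[0,0,0,0.033,-0.021,0,-1],[0,0,0,0.033,-0.021,0,-1],[0,0,0,0.033,-0.021,0,-1],[0,0,0,0.033,-0.021,0,-1],[0,0,0,0.033,-0.021,0,-1],[0,0,0,0,0,0,-1]]}}

```text
time: 14.6
tool_pos: [0.4697, -0.02, 0.1164]
eef_rot: [[-0.992, 0.123, -0.007], [0.123, 0.992, -0.004], [0.006, -0.004, -1.0]]
force: [0.9, -0.4, 0.4]
finger_gap: 0.0005
finger_force: 0.0
```

```bash
python3 go.py
```

```text
t 14.6 tcp [ 0.4697 -0.02    0.1164] toolx deg 172.93 tilt [ 0.006  -0.0043] F [ 0.9 -0.4  0.4] gap 0.0005 q [ 0.48  0.58 -0.72  2.24  0.73  0.58  0.65]
top c [0.5703 0.0575] plate [-18.2  24.2] size 97 85 long axis vs plate x 156.51
scene c [0.5629 0.0264] plate [-29.   -5.9] size 154 97 long axis vs plate x 68.66
wrist c [0.5425 0.0479] plate [-46.8  17.6] size 115 56 long axis vs plate x 67.93
tool in blank u,v [-68.9  78. ] in plate [-126.7  -41.7] blank world ang 75.0
```

>>> {"name": "servo_tool", "arguments": {"targets": [[0,0,0,0,0.004,0.03,-1],[0,0,0,0,0,0.03,-1],[0,0,0,-0.009,0,0,-1],[0,0,0,-0.009,0,0,-1],[0,0,-0.04,-0.008,0,0,-1],[0,0,-0.05,-0.008,0,0,-1],[0,0,-0.05,-0.008,0,0,-1],[0,0,0,0,0,0,-1]]}}

```text
time: 15.75
tool_pos: [0.5167, -0.0184, 0.0579]
eef_rot: [[-1.0, -0.016, 0.0], [-0.016, 1.0, -0.001], [-0.0, -0.001, -1.0]]
force: [-2.1, -1.1, 0.0]
finger_gap: -0.0001
finger_force: 0.9
```

```bash
python3 go.py
```

```text
t 15.75 tcp [ 0.5167 -0.0184  0.0579] toolx deg -179.09 tilt [-0.0002 -0.0008] F [-2.1 -1.1  0. ] gap -0.0001 q [ 0.42  0.71 -0.65  2.17  0.88  0.54  0.68]
top c [0.5817 0.0677] plate [-5.7 33. ] size 95 76 long axis vs plate x 169.83
scene c [0.5761 0.0332] plate [-15.1  -0.7] size 154 103 long axis vs plate x 79.68
wrist c [0.5373 0.0759] plate [-48.9  46.1] size 93 39 long axis vs plate x 51.1
tool in blank u,v [-55.6  55.7] in plate [-79.8 -45.4] blank world ang 86.0
```

>>> {"name": "servo_tool", "arguments": {"targets": [[0,0,-0.05,-0.008,-0.001,0,-1],[0,0,-0.05,-0.007,-0.001,0,-1],[0,0,0,0,0,0,-1]]}}

```text
time: 16.27
tool_pos: [0.5303, -0.0196, 0.0574]
eef_rot: [[-0.993, -0.117, -0.002], [-0.117, 0.993, -0.002], [0.002, -0.002, -1.0]]
force: [-4.0, -3.0, 0.9]
finger_gap: 0.0002
finger_force: 1.8
```

```bash
python3 go.py
```

```text
t 16.27 tcp [ 0.5303 -0.0196  0.0574] toolx deg -173.28 tilt [ 0.0019 -0.0016] F [-4.  -3.   0.9] gap 0.0002 q [ 0.44  0.74 -0.68  2.14  0.88  0.58  0.79]
top c [0.5866 0.0716] plate [-0.4 36.3] size 94 74 long axis vs plate x 175.04
scene c [0.585  0.0358] plate [-6.  1.] size 155 100 long axis vs plate x 85.62
wrist c [0.5408 0.0749] plate [-45.6  44.7] size 92 38 long axis vs plate x 56.92
tool in blank u,v [-53.6  56.5] in plate [-66.4 -48.1] blank world ang 92.0
```

>>> {"name": "servo_tool", "arguments": {"targets": [[0,0,0,-0.006,-0.001,0,-1],[0,0,0,-0.004,0,0,-1],[0,0,0,0,0,0,-1],[0,0,0,0.02,0,0,-1],[0,0,0,0.02,0,0,-1],[0,0,0,0.02,0,-0.05,1],[0,0,0,0,0,-0.05,1],[0,0,0,0,0,0,1]]}}

```text
time: 17.42
tool_pos: [0.4865, -0.0232, 0.1614]
eef_rot: [[-0.993, -0.12, 0.013], [-0.12, 0.993, 0.003], [-0.013, 0.001, -1.0]]
force: [0.5, -0.4, -1.4]
finger_gap: 0.0542
finger_force: 0.0
```

```bash
python3 go.py
```

```text
t 17.43 tcp [ 0.4865 -0.0232  0.1614] toolx deg -173.12 tilt [-0.0133  0.0014] F [ 0.5 -0.4 -1.4] gap 0.0542 q [ 0.6   0.55 -0.87  2.18  0.67  0.69  0.96]
top c [0.5919 0.0503] plate [ 2.5 14.6] size 125 95 long axis vs plate x 90.46
scene c [0.5933 0.0394] plate [2.8 3.6] size 154 95 long axis vs plate x 90.5
wrist c [0.592  0.0149] plate [ -1.3 -20.6] size 99 96 long axis vs plate x 90.33
tool in blank u,v [-49.4 113.5] in plate [-110.3  -46.8] blank world ang 96.8
```

>>> {"name": "servo_tool", "arguments": {"targets": [[0,0,0.009,0,0.025,0,1],[0,0,0,0,0.025,0,1],[0,0,0,0,0,0,1],[0,0,0,0,0,0,1]]}}

```text
time: 18.08
tool_pos: [0.4757, 0.0236, 0.1565]
eef_rot: [[-0.994, -0.11, -0.001], [-0.11, 0.994, -0.0], [0.001, -0.0, -1.0]]
force: [0.4, -0.1, -0.9]
finger_gap: 0.0855
finger_force: 0.0
```

```bash
python3 go.py
```

```text
t 18.07 tcp [0.4757 0.0236 0.1565] toolx deg -173.71 tilt [ 0.0014 -0.0001] F [ 0.4 -0.1 -0.9] gap 0.0855 q [ 0.49  0.54 -0.86  2.2   0.67  0.68  0.84]
top c [ 0.619  -0.0042] plate [ 23.4 -42.6] size 58 54 long axis vs plate x 84.97
scene c [0.5935 0.0387] plate [2.8 2.9] size 156 95 long axis vs plate x 90.5
wrist c [0.5887 0.0398] plate [-1.9  4.5] size 148 97 long axis vs plate x 90.21
tool in blank u,v [ -0.9 118.7] in plate [-115.9    0.9] blank world ang 96.8
```

>>> {"name": "servo_tool", "arguments": {"targets": [[0,0,0,0,0,0.036,1],[0,0,0,0,0,0.036,1],[0,0,0,0,0,0.036,1],[0,0,0,-0.015,0,0,1],[0,0,0,-0.015,0,0,1],[0,0,0,-0.015,0,0,1],[0,0,0,-0.01,0,0,1],[0,0,0,-0.01,0,0,1]]}}

```text
time: 19.23
tool_pos: [0.5378, 0.0306, 0.0495]
eef_rot: [[-0.994, -0.109, -0.006], [-0.109, 0.994, -0.002], [0.006, -0.002, -1.0]]
force: [-9.9, -0.7, 6.3]
finger_gap: 0.0855
finger_force: 4.9
```

>>> {"name": "servo_tool", "arguments": {"targets": [[0,0,0,-0.008,0,0,1],[0,0,0,-0.008,0,0,1],[0,0,0,-0.008,0,0,1],[0,0,0,-0.008,0,0,1],[0,0,0,0,0,0,1]]}}

```text
time: 19.85
tool_pos: [0.5695, 0.034, 0.0489]
eef_rot: [[-0.994, -0.11, -0.005], [-0.11, 0.994, -0.002], [0.006, -0.002, -1.0]]
force: [-5.4, -1.0, 2.4]
finger_gap: 0.0854
finger_force: 2.8
```

```bash
python3 go.py;python3 - <<'E'
from workcell import viewer
import cv2
cv2.imwrite("pics/s2.png",viewer.grab_frame("scene")["color"])
E
```

```text
t 19.85 tcp [0.5695 0.034  0.0489] toolx deg -173.71 tilt [ 0.0056 -0.0016] F [-5.4 -1.   2.4] gap 0.0854 q [ 0.33  0.78 -0.68  2.05  0.86  0.63  0.74]
scene c [0.6242 0.0425] plate [33.7  3.2] size 155 101 long axis vs plate x 89.65
wrist c [0.596  0.0371] plate [5.2 1.1] size 98 43 long axis vs plate x 90.09
tool in blank u,v [-0.2 26.7] in plate [-21.5   0.9] blank world ang 96.4
```

View pics/s2.png

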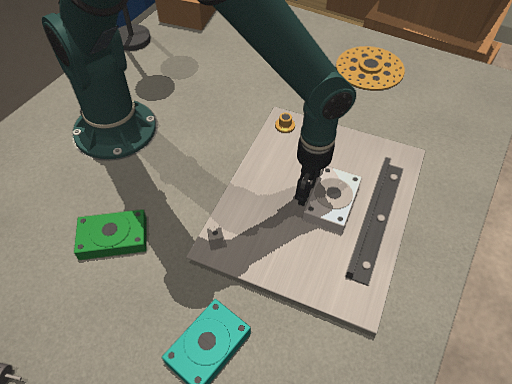

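The blank (around 333,195) sits square to the fence, pushed by both open fingers. About 35 mm remain.

>>> {"name": "servo_tool", "arguments": {"targets": [[0,0,0,-0.008,0,0,1],[0,0,0,-0.008,0,0,1],[0,0,0,-0.008,0,0,1],[0,0,0,-0.004,0,0,1],[0,0,0,0,0,0,1]]}}

```text
time: 20.68
tool_pos: [0.5982, 0.0371, 0.0487]
eef_rot: [[-0.994, -0.109, -0.004], [-0.109, 0.994, -0.002], [0.004, -0.001, -1.0]]
force: [-5.1, -0.6, 0.2]
finger_gap: 0.0858
finger_force: 2.5
```

>>> {"name": "servo_tool", "arguments": {"targets": [[0,0,0,-0.003,0,0,1],[0,0,0,-0.003,0,0,1],[0,0,0,0,0,0,1]]}}

```text
time: 21.05
tool_pos: [0.6043, 0.0377, 0.0488]
eef_rot: [[-0.994, -0.11, -0.003], [-0.11, 0.994, -0.002], [0.004, -0.001, -1.0]]
force: [-5.3, -0.3, -0.5]
finger_gap: 0.0858
finger_force: 2.5
```

>>> {"name": "servo_tool", "arguments": {"targets": [[0,0,0,-0.002,0,0,1],[0,0,0,0,0,0,1]]}}

```text
time: 21.3
tool_pos: [0.6043, 0.0377, 0.0487]
eef_rot: [[-0.994, -0.11, -0.007], [-0.11, 0.994, -0.003], [0.007, -0.002, -1.0]]
force: [-8.1, -1.9, 3.2]
finger_gap: 0.0851
finger_force: 4.4
```

>>> {"name": "servo_tool", "arguments": {"targets": [[0,0,0,-0.002,0,0,1],[0,0,0,0,0,0,1]]}}

```text
time: 21.55
tool_pos: [0.6043, 0.0377, 0.0487]
eef_rot: [[-0.994, -0.11, -0.01], [-0.11, 0.994, -0.004], [0.011, -0.003, -1.0]]
force: [-11.6, -1.7, 6.8]
finger_gap: 0.0853
finger_force: 6.1
```

```bash
python3 go.py
```

```text
t 21.55 tcp [0.6043 0.0377 0.0487] toolx deg -173.69 tilt [ 0.0107 -0.0032] F [-11.6  -1.7   6.8] gap 0.0853 q [ 0.33  0.81 -0.69  1.96  0.83  0.69  0.79]
top c [0.6399 0.1034] plate [56.1 62. ] size 24 19 long axis vs plate x 84.67
scene c [0.6658 0.0501] plate [76.   6.3] size 164 112 long axis vs plate x 90.57
wrist c [0.6308 0.0408] plate [40.2  0.9] size 98 42 long axis vs plate x 90.22
tool in blank u,v [-4.9 62.6] in plate [13.4  0.7] blank world ang 96.9
```

>>> {"name": "servo_tool", "arguments": {"targets": [[0,0,0,-0.003,0,0,1],[0,0,0,-0.003,0,0,1],[0,0,0,0,0,0,1]]}}

```text
time: 22.08
tool_pos: [0.6042, 0.0377, 0.0481]
eef_rot: [[-0.994, -0.11, -0.021], [-0.11, 0.994, -0.008], [0.022, -0.006, -1.0]]
force: [-22.8, -2.7, 14.3]
finger_gap: 0.0857
finger_force: 11.0
```

>>> {"name": "servo_tool", "arguments": {"targets": [[0,0,0,-0.003,0,0,1],[0,0,0,0,0,0,1]]}}

```text
time: 22.32
tool_pos: [0.6042, 0.0377, 0.048]
eef_rot: [[-0.994, -0.11, -0.027], [-0.11, 0.994, -0.01], [0.027, -0.007, -1.0]]
force: [-26.1, -2.5, 19.5]
finger_gap: 0.0853
finger_force: 13.7
```

>>> {"name": "servo_tool", "arguments": {"targets": [[0,0,0,0.007,0,0,1],[0,0,0,0.007,0,0,1],[0,0,0,0.015,0,0,1],[0,0,0,0.025,0,0,1],[0,0,0,0.025,0,0,1],[0,0,0,0,0,-0.05,1],[0,0,0,0,0,-0.05,1],[0,0,0,0,0,-0.05,1]]}}

```text
time: 23.32
tool_pos: [0.5416, 0.0315, 0.2015]
eef_rot: [[-0.994, -0.11, 0.003], [-0.11, 0.994, 0.001], [-0.003, 0.0, -1.0]]
force: [0.4, -0.3, -0.7]
finger_gap: 0.0852
finger_force: 0.0
```

>>> {"name": "servo_tool", "arguments": {"targets": [[0,0,0,0,-0.05,0,1],[0,0,0,0,-0.05,0,1],[0,0,0,0,-0.05,0,1],[0,0,0,0,-0.05,0,1],[0,0,0,0,0,0,1]]}}

```text
time: 23.95
tool_pos: [0.5634, -0.174, 0.1991]
eef_rot: [[-0.995, -0.1, 0.002], [-0.1, 0.995, -0.003], [-0.002, -0.003, -1.0]]
force: [0.3, 0.6, 0.4]
finger_gap: 0.0854
finger_force: 0.0
```

```bash
python3 go.py; python3 - <<'E'
from workcell import viewer
import cv2
from h import *
f=viewer.grab_frame("top");cv2.imwrite("pics/t3.png",cv2.resize(f["color"][50:230,120:340],(800,655),interpolation=cv2.INTER_CUBIC)[:600])
E
```

```text
t 23.95 tcp [ 0.5634 -0.174   0.1991] toolx deg -174.27 tilt [-0.002  -0.0031] F [0.3 0.6 0.4] gap 0.0854 q [ 0.83  0.62 -0.88  1.93  0.62  0.89  1.3 ]
top c [0.6648 0.0453] plate [74.4  1.6] size 150 101 long axis vs plate x 90.29
scene c [0.6671 0.0595] plate [78.3 15.5] size 183 108 long axis vs plate x 90.2
wrist c [0.6571 0.0459] plate [66.9  3.1] size 153 93 long axis vs plate x 89.44
tool in blank u,v [-220.1  129.6] in plate [ -50.6 -205.1] blank world ang 96.6
```

View pics/t3.png

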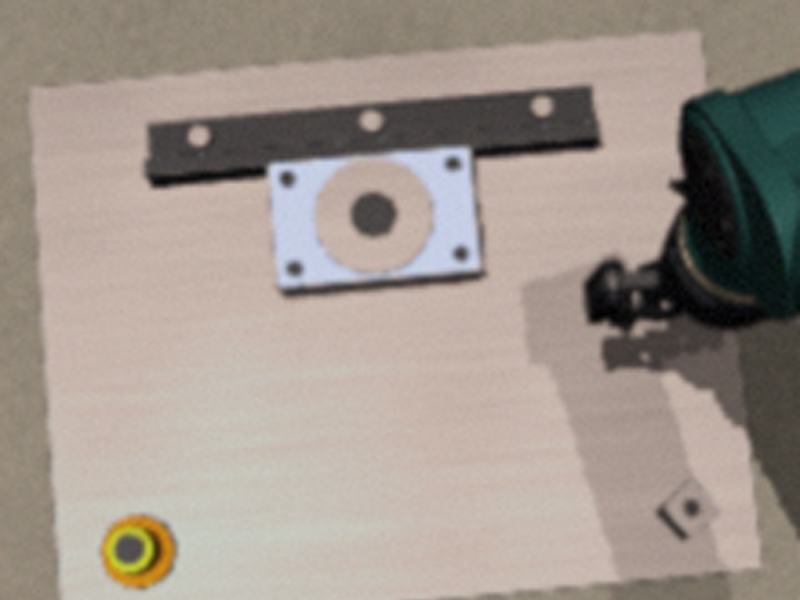

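The picture shows the blank (270–485, 148–292) flush along the fence and well inside its ends. The hub (138,550) and gauge (690,508) are where they were, and the arm is clear.

```bash
python3 -c "
from workcell import job
print(job.close_job())"
```

```text
the job is handed in; nothing more can be done
None
```

The blank has been turned about 89° where it stood and pushed up to the fence, its long side flush and well inside the fence's ends; measured after each push, its middle stayed within about 33 mm of its start while turning, the hub and gauge were not touched, and the job was handed in at about 24 s.

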